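Count out the second digestion tablet

ROBOT

A 6-joint arm with a two-finger parallel gripper is mounted at the origin on a cart in front of the work surface, level with it; the furniture and walls round the work are solid. World frame = base frame: x ahead of the robot, y to its left, z up, the work surface at z = 0. Lengths are in mm, angles in degrees, forces in N, time in s.
With the tool pointing down it reaches from about 300 to 850 mm from the base axis. Payload 4.2 kg.
Tool frame: the origin (TCP) lies at the very end of the fingers, on their centre line; the grasp point (between the pads) lies 19 mm behind it (env.grip_depth is the distance from the TCP to the grasp point, in mm); z points along the fingers, y is the line along which they close (so a half turn about z gives the same grasp; the last joint's range is limited). The gripper opens to 91 mm and grips with 3 to 60 N. Pads are 32 mm wide; open, the fingers measure 118 mm over their backs; the gripper's body (76 mm by 178 mm) begins 60 mm behind the grasp point.
Start: joints at [-67.208, 18.312, 89.639, -0, 72.044, -1.146], TCP at [233.312, -525.556, 213.976] pointing down, gripper open.
Joint ranges: [-177.97, 177.97], [-48.28, 115.42], [12.27, 149.76], [-77.06, 257.06], [2.81, 150.46], [-146.56, 146.56]. Speed limits (degrees/s): [147.25, 147.25, 180, 180, 180, 180].

INTERFACE

Orientations are given as [roll, pitch, yaw] about the fixed x, y, z axes, in that order (R = Rz(yaw) Ry(pitch) Rx(roll)).
In Python, from workcell import env, cams gives the robot as it stands.
- The arm moves only by the tool apply_moves, never from a script. Its argument "deltas" is a list of rows, each a list of 5 numbers: the shift along the tool's x, y, z in m, then the turn about the tool's z in rad, then the opening, from -1 (shut) to 1 (fully open), so that 0 is half open. In form: [[tx, ty, tz, roll, gripper], ...]. A call has 1 to 5 rows; each row is the pose to reach, as a shift and turn from the pose commanded when the call began, along the tool's axes at that moment; what a row does not reach only later rows make up. A row lasts 1/10 s, in which the tool goes at most 50 mm and 8.59 degrees, less where a joint would pass 70% of its speed; a pose out of reach is approached as far as the arm can. A call with a gripper value outside its range is refused whole. The fingers move at their own pace and stop on an object; "grip_force" is the grip in N (left out, the last holds). Time passes only in rows, so rows that repeat a pose let the fingers close. It gives the time, the measured TCP pose, the force, the opening and the grip force at its end, in the units of the state.
- env.state(): the state, without advancing time (a new reading comes with each control period).
- cams.grab_frame(name): name is "scene" or "top" or "wrist"; returns the picture (400x640x3 uint8, blue, green, red); there is no depth.
- cams.get_calibration(name): a dict with "mtx" (3x3 intrinsics, pixels), "eye" and "attitude" of the camera in the world; the wrist camera has in their place "tool_from_camera" (4x4, takes a point from camera to tool coordinates, whose origin is the TCP and whose axes are the flange's). Camera axes: x right, y down, z forward; pixel columns grow to the right and rows downward; lengths in mm; the calibration is good to about 2 mm. A picture is of the moment at which its call begins: read the wrist's pose just before it. get_calibration takes no time and is no camera call.
- env.job_done(): hands the job in; it is judged then, once.
The state is a dict: "time_s": time; "qpos": joint angles; "qvel": joint speeds; "effort": joint torques, N m; "ee_pos": TCP position; "ee_rot": TCP orientation; "force": force on the tool from outside, world axes, zero at the start; "torque": the same for the moment, N m; "gripper_width": finger opening in mm; "gripper_force": force on a finger pad.
Only numpy, scipy, OpenCV 4.12 (cv2) and the standard library are available. Lean on these libraries where they do the work, as an engineer would, in place of code of your own. Each camera call takes 0.05 s, during which the arm holds its last target. There are 200 camera calls.

TASK

A sample needs two catalyst tablets and one already waits in a holding bay of the tablet dispenser. Press the dispenser's plunger all the way down once and let it come up again, so that a single further tablet is pushed out onto the landing tray, then nudge that tablet sideways along the tray with a fingertip, without picking it up, until it is home in the empty bay against the end stop. Leave the waiting tablet, the other tablets in the magazine and everything round the dispenser alone.

Things in the scene. Friction and masses are not known exactly. Their poses are not given: they have to be found in the camera images.
- dispenser: Bench-top tablet dispenser, fixed, 173 mm deep (x), 196 wide (y), 134 high. Origin on the table under the magazine axis; z up, -x is its front (towards the robot, yaw up to 0.3 rad either way), y runs along the landing tray. A plunger stroke turns the side cranks, which drive a steel shuttle 60 mm forward; it pushes the lowest tablet out. A spring takes all back and the next tablet drops.
- magazine (a point): Top of the grey cap of the upright clear magazine tube (37 mm across) that holds the tablets, at x = y = 0, 70 mm high; its collar (38 x 52 mm) reaches to x = -19 mm in the dispenser's frame. The white housing (x = 19 to 96 mm, y within 33 mm with cranks and pins, top z = 80 mm) stands behind it with the plunger on top at x = 65 mm, y = 0.
- outlet (a point): Point on the flat landing tray where an ejected tablet's centre comes to lie (up to 6 mm further to the front after a quick press): dispenser x = -54 mm, y = 0, z = 11 mm (tray surface). The tray spans x = -76 to -20 mm, y within 98 mm; a lip along its front edge, inner face at x = -72 mm, stands 4 mm above the tray.
- bay_left (a point): Home point of the left holding bay, on the tray at dispenser x = -54 mm, y = +79 mm, z = 11 mm: a tablet's centre is here when it touches the end stop (+y side, face 12 mm beyond, 7 mm high). Bay open towards the middle, 30 mm wide in x between walls 6 mm high that begin 3 mm before this point; the rear wall has a flare that begins 12 mm before it.
- bay_right (a point): Home point of the right holding bay, on the tray at dispenser x = -54 mm, y = -79 mm, z = 11 mm: a tablet's centre is here when it touches the end stop (-y side, face 12 mm beyond, 7 mm high). Bay open towards the middle, 30 mm wide in x between walls 6 mm high that begin 3 mm before this point; the rear wall has a flare that begins 12 mm before it.
- plunger (a joint): Stroke of the plunger in m: 0 is up (rest), 0.030 is fully down at its hard stop. It takes about 1 N to start it and 3 to 4 N to hold it fully down, with some damping; it comes up by itself when let go.
- plunger_top (a point): Centre of the top of the round black plunger knob (32 mm across, 12 mm thick), 134 mm above the table at rest and 104 mm fully down; it moves with the knob.
- tablet_1: The lowest tablet in the magazine, the one that the next press ejects. Off-white disc with a score line, 24 mm across, 10 mm thick, 14 g. Origin at the centre of its underside, z up.
- tablet_2: The next tablet in the magazine, same shape, at first on top of tablet_1; it drops 10 mm to the chamber floor after the press and must stay in the magazine (two more lie above it).
- tablet_waiting: Same kind of tablet, already lying home in one of the two bays (left or right, varies). It stays there.
- free_bay: Reference point on the tray surface in the empty bay: where the centre of the underside of a tablet is when home there. Nothing visible; x and y axes as the dispenser's.
- forceps: Steel forceps, 125 x 12 x 6 mm, lying beside the dispenser behind one end of the tray; origin at the centre of the underside. Leave alone.
- vial_a: Glass sample vial with white cap, 21 mm across, 52 mm high, standing beside the dispenser's housing. Leave alone.
- vial_b: Glass sample vial with white cap, 21 mm across, 58 mm high, standing beside the dispenser's housing. Leave alone.
- weight_100g: Brass weight with knob, 22 mm across, 30 mm high, in front of the balance. Leave alone.
- weight_50g: Brass weight with knob, 18 mm across, 24 mm high, in front of the balance. Leave alone.
- white_jar: White screw-top jar, 68 mm across, 66 mm high, behind the dispenser. Leave alone.

How it is judged (in metres and radians):
On the way, in this order (a step that is already met when the one before it is completed fails the run):
1. the plunger is pressed fully down and has pushed the lowest tablet out onto the landing tray (value of joint plunger above 0.024 m and x of tablet_1 in the frame of dispenser below -0.04 m), for 0.02 s.
2. the plunger is up again, the next tablet has dropped into place and the ejected one lies on the tray (value of joint plunger below 0.003 m and height (world z) of tablet_2 below 0.015 m and height (world z) of tablet_1 below 0.013 m and x of tablet_1 in the frame of dispenser below -0.038 m and horizontal distance between tablet_1 and free_bay above 0.03 m), for 0.1 s.
At the end, for the whole second after the job is handed in: The ejected tablet lies flat and at rest in the bay that was empty, its centre within 7 mm of the home point at the end stop; the plunger is up (within 3 mm); the next tablet sits on the chamber floor in the magazine; the waiting tablet is within 6 mm of where it was (horizontal distance between tablet_1 and free_bay below 0.007 m and height (world z) of tablet_1 below 0.0135 m and angle between tablet_1's own z axis and vertical below 0.12 rad and linear speed of tablet_1 below 0.01 m/s and value of joint plunger below 0.003 m and horizontal distance between tablet_2 and dispenser below 0.005 m and height (world z) of tablet_2 below 0.015 m and distance of tablet_waiting from where it was at the start of the episode below 0.006 m); the robot touches nothing.
It fails at once if a second tablet is pushed out of the magazine (x of tablet_2 in the frame of dispenser below -0.015 m).
It fails at once if the ejected tablet is lifted (more than 9 mm off the tray) or tipped up (height (world z) of tablet_1 above 0.02 m or angle between tablet_1's own z axis and vertical above 0.5 rad).
It fails at once if the ejected tablet is off the tray (height (world z) of tablet_1 below 0.006 m).
It fails at once if the waiting tablet is disturbed (distance of tablet_waiting from where it was at the start of the episode above 0.008 m).
It fails at once if something round the dispenser is pushed away or knocked over (moved more than 15 mm) (distance of any of forceps, vial_a, vial_b, weight_100g, weight_50g, white_jar from where it was at the start of the episode above 0.015 m or angle between any of vial_a, vial_b's own z axis and vertical above 0.5 rad).
It also fails if it takes over 45 s, if anything falls off the work surface, if the arm or the gripper's body presses on something with over 40 N, if the wrist force passes 120 N, or if a joint passes its speed limit or range.

## Working session

There is one attempt and no reset: what is moved stays moved. The work goes in short steps, Python scripts to look and compute and a tool call to move; the robot and the scene stay as the last step left them, time stands still between calls to the robot, and variables do not carry over. Pictures are saved under pics/ and viewed, at most 10 in all, crops included, and the job is handed in when it is done.

Besides the shell and the picture viewer there is one more tool, called by a JSON object that holds its "name" and its "arguments". apply_moves: Moves the arm, as the interface text tells. Its arguments: {"type":"object","properties":{"deltas":{"type":"array"},"grip_force":{"type":"number"}},"required":["deltas"]}

```bash
mkdir -p pics
python3 - <<'E'
from workcell import env,cams
import cv2
s=env.state();print(s)
for n in("scene","top"):
    c=cams.get_calibration(n);print(n,c)
    cv2.imwrite(f"pics/{n}0.png",cams.grab_frame(n))
print(cams.get_calibration("wrist"))
E
```

```text
{'time_s': 0.0, 'qpos': array([-6.72069023e+01,  1.83524475e+01,  8.97066108e+01, -1.52501531e-04,
        7.20441258e+01, -1.14566454e+00]), 'qvel': array([-0.00795049, -0.11472385, -0.02905787, -0.1426537 ,  0.0270479 ,
       -0.08832035]), 'effort': array([-3.13318553e-03, -4.12461233e+01, -2.31974369e+01,  7.25578750e-02,
        4.59216011e-02, -1.37248207e-04]), 'ee_pos': array([ 233.11707981, -525.06814314,  213.11081632]), 'ee_rot': array([-1.79896834e+02, -1.91813062e-03,  2.39388077e+01]), 'force': array([-0.01381047, -0.00425893,  0.22983215]), 'torque': array([-0.02443544, -0.02754569,  0.01569371]), 'gripper_force': 0.0, 'gripper_width': 91.15898780754561}
scene {'mtx': array([[495.27720483,   0.        , 318.64783448],
       [  0.        , 495.27720483, 201.7074163 ],
       [  0.        ,   0.        ,   1.        ]]), 'eye': array([  140.85991584, -1032.2660921 ,   566.92101631]), 'attitude': array([-114.65210903,   -0.62954753,  -24.76275763])}
top {'mtx': array([[404.92957246,   0.        , 314.44440165],
       [  0.        , 404.92957246, 197.0354937 ],
       [  0.        ,   0.        ,   1.        ]]), 'eye': array([ 500.88473259, -133.10172142,  947.90381284]), 'attitude': array([-1.76099837e+02, -1.59829911e-02, -8.94232140e+01])}
{'mtx': array([[348.89857318,   0.        , 319.48312883],
       [  0.        , 348.89857318, 202.48437792],
       [  0.        ,   0.        ,   1.        ]]), 'tool_from_camera': array([[ 5.86148714e-04, -9.69104484e-01, -2.46649863e-01,
         6.91157772e+01],
       [ 9.99999685e-01,  4.36207042e-04,  6.62551875e-04,
        -4.14334451e-01],
       [-5.34491586e-04, -2.46650174e-01,  9.69104435e-01,
        -1.70328167e+02],
       [ 0.00000000e+00,  0.00000000e+00,  0.00000000e+00,
         1.00000000e+00]])}
```

View pics/top0.png

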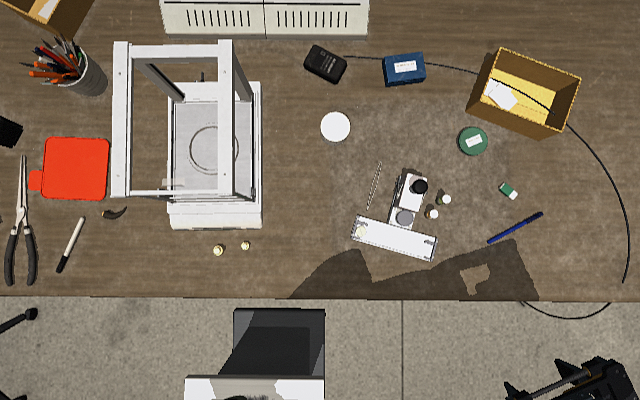

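View pics/scene0.png

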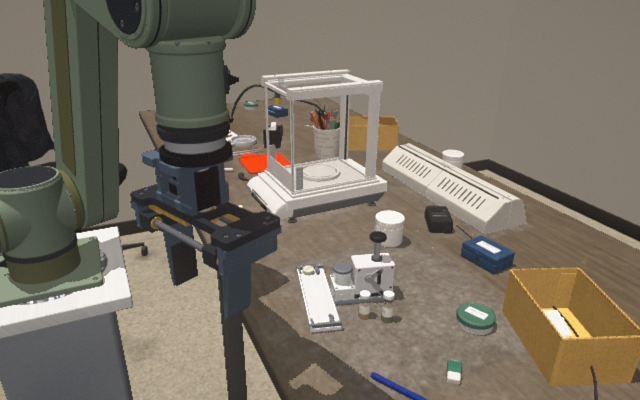

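The waiting tablet is in the left bay (top view, about 361,231), so the right bay is free. The knob is at about (419,187) and the cap at (405,216). Next I'll zoom in on the top view to get the pose.

Run:
```python
import cv2
a=cv2.imread("pics/top0.png")[150:280,330:490]
cv2.imwrite("pics/c1.png",cv2.resize(a,None,fx=5,fy=4.6,interpolation=cv2.INTER_CUBIC)[:598])
```

```text
(no output)
```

View pics/c1.png

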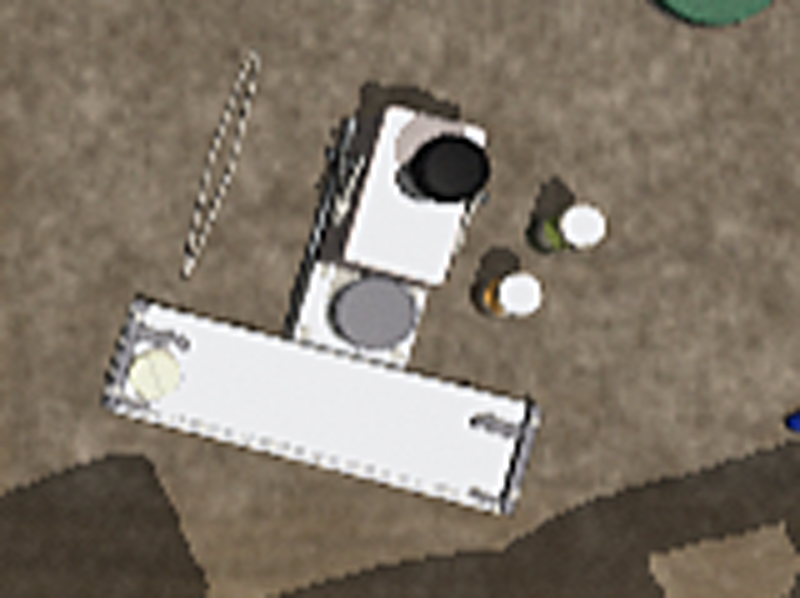

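```bash
cat > h.py <<'E'
import numpy as np
from scipy.spatial.transform import Rotation as R
from workcell import env,cams
def proj(n,P,st=None):
    c=cams.get_calibration(n)
    if n=="wrist":
        T=np.eye(4);T[:3,:3]=R.from_euler("xyz",st["ee_rot"],degrees=True).as_matrix();T[:3,3]=st["ee_pos"]
        T=T@c["tool_from_camera"];Rc,e=T[:3,:3],T[:3,3]
    else: Rc,e=R.from_euler("xyz",c["attitude"],degrees=True).as_matrix(),c["eye"]
    q=(np.atleast_2d(P)-e)@Rc@c["mtx"].T
    return q[:,:2]/q[:,2:]
def d2w(p,P):
    P=np.atleast_2d(P).astype(float);w=P.copy();c,s=np.cos(p[2]),np.sin(p[2])
    w[:,0]=p[0]+c*P[:,0]-s*P[:,1];w[:,1]=p[1]+s*P[:,0]+c*P[:,1];return w
def go(target,yaw):  # needed move: tool-frame shift in m, turn in rad (tool z down)
    s=env.state();Rt=R.from_euler("xyz",s["ee_rot"],degrees=True).as_matrix()
    d=Rt.T@(np.array(target)-s["ee_pos"])/1000
    return np.round(d,4),round(-np.radians(yaw-s["ee_rot"][2]),3)
E
python3 - <<'E'
from h import *
from scipy.optimize import least_squares
P=np.array([[65,0,134],[0,0,70],[-20,98,14],[-76,98,15],[-20,-98,14],[-76,-98,15],[-54,79,21]])
c=np.array([[451,168],[375,311],[138,300],[105,408],[538,402],[512,514],[154,374]])
u=np.c_[330-.5+(c[:,0]+.5)/5,150-.5+(c[:,1]+.5)/4.6]
r=least_squares(lambda p:(proj("top",d2w(p,P))-u).ravel(),[500,-300,-.2])
p=r.x;print(p,np.degrees(p[2]));print(r.fun.reshape(-1,2).round(2))
np.save("pose.npy",p)
print(proj("scene",d2w(p,P)))
print("plunger",d2w(p,[65,0,134]),"outlet",d2w(p,[-54,0,11]),"bayR",d2w(p,[-54,-79,11]))
print(go([*d2w(p,[65,0,134])[0,:2],175],np.degrees(p[2])))
E
```

```text
[ 5.18800997e+02 -3.28784164e+02 -2.61700878e-01] -14.994355785941119
[[ 0.2  -0.5 ]
 [ 0.16  0.05]
 [-1.18 -0.18]
 [-0.93 -0.13]
 [ 1.2   0.57]
 [ 0.45 -0.04]
 [ 0.07  0.26]]
[[376.97491075 232.80534846]
 [341.5347041  265.27464781]
 [321.56017431 264.23397454]
 [295.06916319 266.00162984]
 [341.20362206 323.2741382 ]
 [309.49249715 326.04685594]
 [306.88691609 267.52869305]]
plunger [[ 581.58783293 -345.60121671  134.        ]] outlet [[ 466.6396261  -314.81307376   11.        ]] bayR [[ 446.20043876 -391.12322787   11.        ]]
(array([ 0.3913, -0.0226,  0.0382]), np.float64(0.68))
```

{"name": "apply_moves", "arguments": {"deltas": [[0.04,-0.002,0,0.136,-1],[0.08,-0.004,0,0.272,-1],[0.12,-0.006,0,0.408,-1],[0.16,-0.009,0,0.544,-1],[0.2,-0.011,0,0.68,-1]], "grip_force": 5}}

```text
time_s: 0.6
ee_pos: [412.7, -433.2, 213.6]
ee_rot: [-180.0, 0.0, -15.4]
force: [-0.3, -0.1, 0.5]
gripper_width: 54.3
gripper_force: 0.0
```

Run:
```python
from h import *
p=np.load("pose.npy");s=env.state();print(s["ee_pos"],s["ee_rot"],s["gripper_width"])
print(go([*d2w(p,[65,0,134])[0,:2],160],-15))
```

```text
[ 412.72694291 -433.23798555  213.57445306] [-1.79980274e+02  3.89600974e-02 -1.53504624e+01] 54.25785737162148
(array([ 0.1397, -0.1292,  0.0535]), np.float64(-0.006))
```

{"name": "apply_moves", "arguments": {"deltas": [[0.03,-0.026,0.01,0,-1],[0.06,-0.055,0.02,0,-1],[0.09,-0.085,0.02,0,-1],[0.12,-0.11,0.02,0,-1],[0.14,-0.13,0.02,0,-1]]}}

```text
time_s: 1.1
ee_pos: [582.5, -343.5, 193.0]
ee_rot: [-180.0, 0.0, -14.9]
force: [0.8, -0.6, 0.4]
gripper_width: 14.3
gripper_force: 0.0
```

Run:
```python
from h import *
import cv2
p=np.load("pose.npy");s=env.state();print(s["ee_pos"],s["ee_rot"],s["gripper_width"])
a=cams.grab_frame("wrist")
P=[[65,0,134],[0,0,70],[-54,79,21],[-20,98,11],[-76,98,15],[-20,-98,11],[-76,-98,15],[-54,-79,11]]
u=proj("wrist",d2w(p,P),s);print(u.round(1))
for q in u: cv2.drawMarker(a,tuple(int(v) for v in q.round()),(0,0,255),0,10,1)
cv2.imwrite("pics/w1.png",a)
print(go([*d2w(p,[65,0,134])[0,:2],140],-15))
```

```text
[ 582.54703695 -343.51290154  193.02462545] [-1.79967906e+02  3.75870877e-02 -1.49408362e+01] 14.331774148673654
[[323.  217.9]
 [322.  266. ]
 [248.7 292.8]
 [231.5 259.9]
 [233.7 307.9]
 [411.7 260.2]
 [409.3 308.2]
 [392.6 288.5]]
(array([-0.0032,  0.0056,  0.0527]), np.float64(0.003))
```

View pics/w1.png

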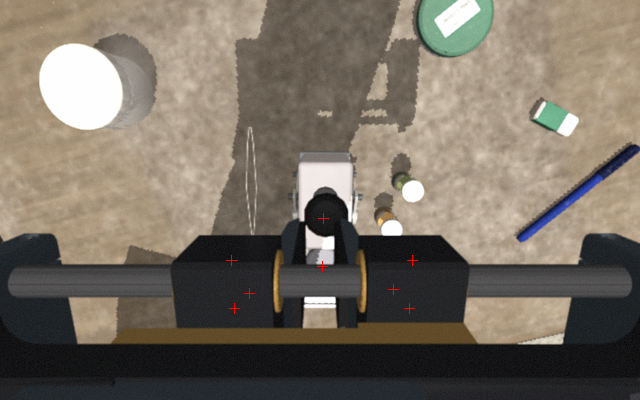

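{"name": "apply_moves", "arguments": {"deltas": [[0,0.003,0.02,0,-1],[0,0.005,0.035,0,-1],[0,0.005,0.045,0,-1],[0,0.005,0.05,0,-1],[0,0.005,0.053,0,-1]]}}

```text
time_s: 1.65
ee_pos: [579.1, -350.0, 140.6]
ee_rot: [-180.0, 0.0, -15.0]
force: [0.5, -0.0, -0.1]
gripper_width: 0.4
gripper_force: 0.0
```

{"name": "apply_moves", "arguments": {"deltas": [[0,0,0.003,0,-1],[0,0,0.006,0,-1],[0,0,0.009,0,-1],[0,0,0.012,0,-1],[0,0,0.015,0,-1]]}}

```text
time_s: 2.15
ee_pos: [579.5, -350.1, 126.5]
ee_rot: [180.0, -0.1, -15.0]
force: [-0.3, 0.1, 3.6]
gripper_width: 0.5
gripper_force: 1.7
```

{"name": "apply_moves", "arguments": {"deltas": [[0,0,0.003,0,-1],[0,0,0.006,0,-1],[0,0,0.009,0,-1],[0,0,0.012,0,-1],[0,0,0.015,0,-1]]}}

```text
time_s: 2.65
ee_pos: [579.5, -350.1, 110.9]
ee_rot: [180.0, -0.0, -15.0]
force: [0.2, -0.8, 3.1]
gripper_width: 1.0
gripper_force: 1.8
```

{"name": "apply_moves", "arguments": {"deltas": [[0,0,0.003,0,-1],[0,0,0.006,0,-1],[0,0,0.008,0,-1],[0,0,0.009,0,-1],[0,0,0.009,0,-1]]}}

```text
time_s: 3.15
ee_pos: [579.6, -350.2, 104.5]
ee_rot: [180.0, -0.1, -15.0]
force: [-2.6, 1.5, 13.5]
gripper_width: 0.0
gripper_force: 6.8
```

Hard stop reached: 13 N at z 104. Now I'll let the plunger come up.

{"name": "apply_moves", "arguments": {"deltas": [[0,0,-0.006,0,-1],[0,0,-0.013,0,-1],[0,0,-0.02,0,-1],[0,0,-0.03,0,-1],[0,0,-0.04,0,-1]]}}

```text
time_s: 3.65
ee_pos: [578.9, -349.6, 142.1]
ee_rot: [-180.0, 0.1, -15.0]
force: [0.9, -0.6, 0.4]
gripper_width: 0.9
gripper_force: 0.0
```

{"name": "apply_moves", "arguments": {"deltas": [[0,0,-0.03,0,-1],[-0.01,0,-0.06,0,-1],[-0.05,0,-0.075,0,-1],[-0.1,0,-0.075,0,-1],[-0.15,0,-0.075,0,-1]]}}

```text
time_s: 4.15
ee_pos: [433.1, -310.5, 217.7]
ee_rot: [180.0, -0.1, -15.0]
force: [0.2, -0.2, -0.1]
gripper_width: 0.7
gripper_force: 0.0
```

{"name": "apply_moves", "arguments": {"deltas": [[-0.04,0,0,0,-1],[-0.08,0,0,0,-1],[-0.08,0,0,0,-1],[-0.08,0,0,0,-1]]}}

```text
time_s: 4.55
ee_pos: [357.1, -290.4, 217.9]
ee_rot: [180.0, -0.1, -15.1]
force: [-0.1, -0.4, 0.8]
gripper_width: 0.4
gripper_force: 0.0
```

Run:
```python
from h import *
import cv2
p=np.load("pose.npy")
for n in("wrist","top"):
    s=env.state();a=cams.grab_frame(n)
    cv2.imwrite(f"pics/{n}2raw.png",a);np.save(f"pics/{n}2.npy",np.r_[s["ee_pos"],s["ee_rot"]])
P=[[0,0,70],[65,0,134],[-54,79,21],[-54,0,21],[-54,-79,11],[-20,98,11],[-76,98,15],[-20,-98,11],[-76,-98,15]]
s=np.load("pics/wrist2.npy");print(s,proj("wrist",d2w(p,P),dict(ee_pos=s[:3],ee_rot=s[3:])).round(1))
```

```text
[ 3.57090058e+02 -2.90435918e+02  2.17861730e+02  1.79960711e+02
 -1.15253032e-01 -1.50736945e+01] [[ 313.4   -8.7]
 [ 311.2 -168.2]
 [ 234.7   69.2]
 [ 314.5   69.2]
 [ 392.2   70.4]
 [ 215.9   34.2]
 [ 218.8   92.9]
 [ 413.    34. ]
 [ 410.5   92.7]]
```

View pics/wrist2raw.png

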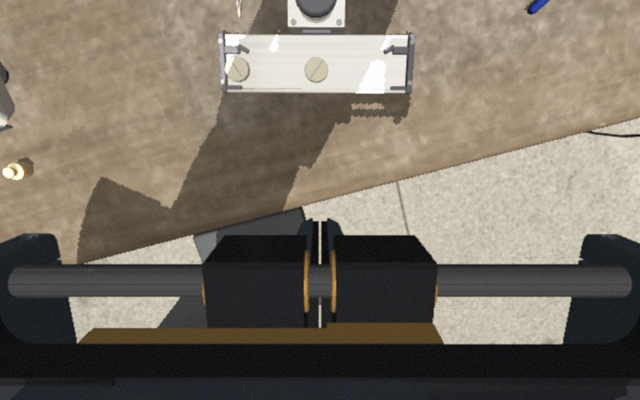

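The ejected tablet is at (316,69) and the waiting one at (238,69), so the ejected tablet lies on the bay line at x ≈ -54. The fitted pose needs about -1.5 mm in dispenser y. Next I'll go to (-54, +42), between the two tablets.

Run:
```python
from h import *
p=np.load("pose.npy");p[:2]=d2w(p,[0,-1.5,0])[0,:2];np.save("pose.npy",p)
for x,y,z in((-54,42,70),(-54,42,17),(-54,-53,17)): print(go([*d2w(p,[x,y,0])[0,:2],z],-15),d2w(p,[x,y,z]))
```

```text
(array([ 0.1106, -0.0455,  0.1476]), np.float64(-0.0)) [[ 477.11794366 -275.69204538   70.        ]]
(array([ 0.1105, -0.0455,  0.2006]), np.float64(-0.0)) [[ 477.11794366 -275.69204538   17.        ]]
(array([0.1106, 0.0495, 0.2006]), np.float64(-0.0)) [[ 452.53917408 -367.45742058   17.        ]]
```

{"name": "apply_moves", "arguments": {"deltas": [[0.03,-0.013,0.02,0,-1],[0.065,-0.026,0.05,0,-1],[0.1,-0.04,0.09,0,-1],[0.11,-0.0455,0.13,0,-1],[0.1105,-0.0455,0.158,0,-1]]}}

```text
time_s: 5.15
ee_pos: [478.1, -274.1, 55.3]
ee_rot: [-179.9, 0.1, -14.9]
force: [-0.6, -1.0, 0.5]
gripper_width: 0.5
gripper_force: 0.0
```

Run:
```python
from h import *
import cv2
p=np.load("pose.npy")
cv2.imwrite("pics/s3.png",cv2.resize(cams.grab_frame("scene")[220:350,240:440],None,fx=4,fy=4,interpolation=cv2.INTER_CUBIC))
s=env.state();print(s["ee_pos"],go([*d2w(p,[-54,42,0])[0,:2],17],-15))
```

```text
[ 474.65916332 -272.66364159   51.65841062] (array([0.0035, 0.0024, 0.0346]), np.float64(0.002))
```

View pics/s3.png

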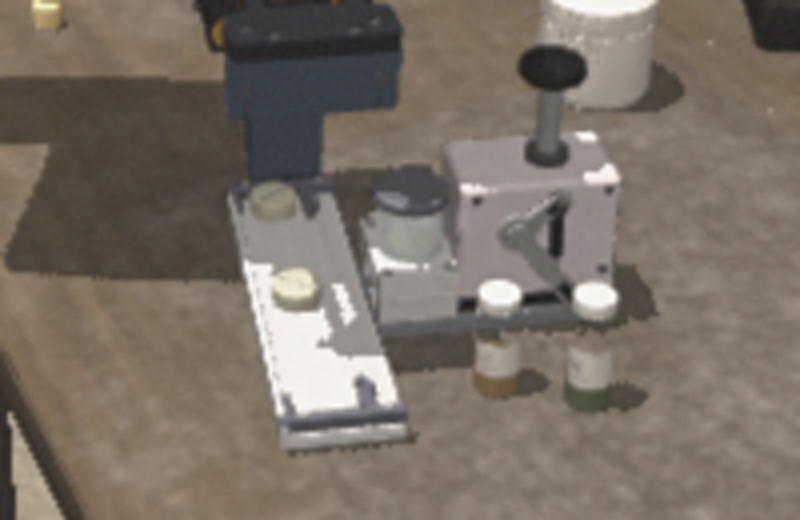

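The plunger is up again, and the fingers hover between the two tablets on the line of the tray. Now I'll descend.

{"name": "apply_moves", "arguments": {"deltas": [[0.002,0.001,0.01,0,-1],[0.003,0.002,0.02,0,-1],[0.003,0.002,0.025,0,-1],[0.003,0.002,0.025,0,-1],[0.003,0.002,0.025,0,-1]]}}

```text
time_s: 5.7
ee_pos: [478.4, -278.2, 34.9]
ee_rot: [180.0, -0.1, -15.0]
force: [-0.3, -0.6, -0.5]
gripper_width: 0.7
gripper_force: 0.0
```

Run:
```python
from h import *
p=np.load("pose.npy");s=env.state();print(s["ee_pos"],go([*d2w(p,[-54,42,0])[0,:2],17.5],-15))
```

```text
[ 478.37910485 -278.16197606   34.88561502] (array([-0.0019, -0.0021,  0.0174]), np.float64(-0.001))
```

{"name": "apply_moves", "arguments": {"deltas": [[-0.001,-0.001,0.006,0,-1],[-0.002,-0.002,0.011,0,-1],[-0.002,-0.002,0.015,0,-1],[-0.002,-0.002,0.0175,0,-1],[-0.002,-0.002,0.0175,0,-1]]}}

```text
time_s: 6.2
ee_pos: [476.4, -275.1, 16.0]
ee_rot: [-180.0, 0.0, -15.0]
force: [1.1, 0.1, 0.7]
gripper_width: 0.4
gripper_force: 0.0
```

{"name": "apply_moves", "arguments": {"deltas": [[0,0.005,0,0,-1],[0,0.01,0,0,-1],[0,0.015,0,0,-1],[0,0.02,0,0,-1],[0,0.025,0,0,-1]]}}

```text
time_s: 6.7
ee_pos: [470.0, -300.0, 16.5]
ee_rot: [180.0, -0.0, -15.0]
force: [0.5, 0.9, -0.9]
gripper_width: 0.2
gripper_force: 0.1
```

Run:
```python
from h import *
import cv2
p=np.load("pose.npy")
cv2.imwrite("pics/s4.png",cv2.resize(cams.grab_frame("scene")[230:350,270:410],None,fx=5,fy=5,interpolation=cv2.INTER_CUBIC))
s=env.state();print(s["ee_pos"],go([*d2w(p,[-54,-53.5,0])[0,:2],17.5],-15))
```

```text
[ 469.97879089 -300.62616726   16.56973255] (array([ 0.0005,  0.0696, -0.0009]), np.float64(-0.001))
```

View pics/s4.png

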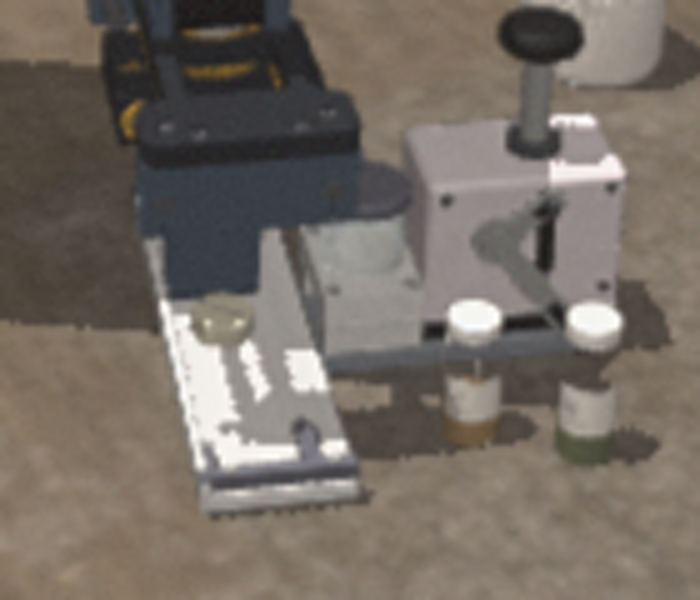

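The finger is at the tablet (crop about 222,318), which is centred on its face. Next comes the push along the tray.

{"name": "apply_moves", "arguments": {"deltas": [[0,0.004,-0.0005,0,-1],[0,0.008,-0.0005,0,-1],[0,0.012,-0.0005,0,-1],[0,0.016,-0.0005,0,-1],[0,0.02,-0.0005,0,-1]]}}

```text
time_s: 7.25
ee_pos: [464.9, -319.0, 17.0]
ee_rot: [180.0, -0.0, -15.0]
force: [-0.3, -0.0, 0.6]
gripper_width: 0.3
gripper_force: 0.1
```

{"name": "apply_moves", "arguments": {"deltas": [[0,0.004,0,0,-1],[0,0.008,0,0,-1],[0,0.012,0,0,-1],[0,0.016,0,0,-1],[0,0.02,0,0,-1]]}}

```text
time_s: 7.75
ee_pos: [459.7, -338.4, 17.0]
ee_rot: [180.0, -0.0, -15.0]
force: [0.6, 1.1, 0.2]
gripper_width: 0.5
gripper_force: 0.1
```

{"name": "apply_moves", "arguments": {"deltas": [[0,0.003,0,0,-1],[0,0.006,0,0,-1],[0,0.009,0,0,-1],[0,0.012,0,0,-1],[0,0.014,0,0,-1]]}}

```text
time_s: 8.25
ee_pos: [456.1, -351.8, 17.0]
ee_rot: [180.0, -0.0, -15.0]
force: [0.3, -0.0, 0.3]
gripper_width: 0.9
gripper_force: 0.1
```

Run:
```python
from h import *
import cv2
p=np.load("pose.npy")
cv2.imwrite("pics/s5.png",cv2.resize(cams.grab_frame("scene")[230:350,270:410],None,fx=5,fy=5,interpolation=cv2.INTER_CUBIC))
s=env.state();print(s["ee_pos"],s["force"],go([*d2w(p,[-54,-53.5,0])[0,:2],17.5],-15))
```

```text
[ 456.05524501 -352.05186275   16.97330468] [ 0.32132007 -0.7192314   0.10746581] (array([ 0.0006,  0.0163, -0.0005]), np.float64(-0.001))
```

View pics/s5.png

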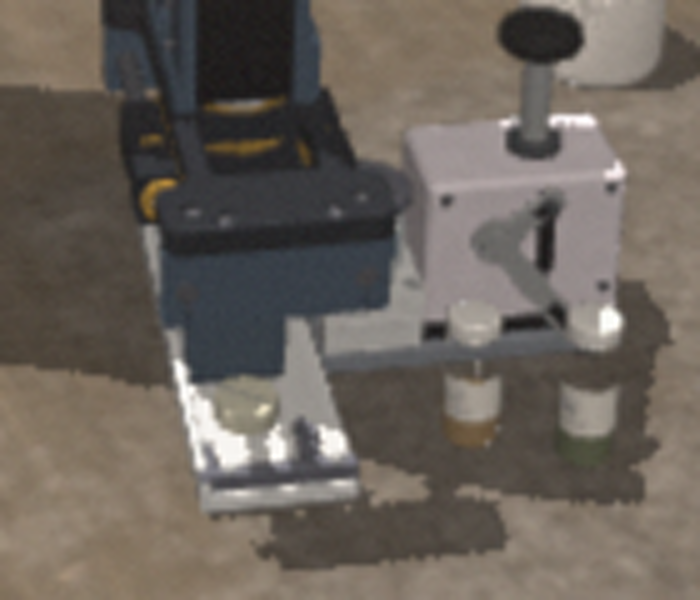

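The tablet (247,405) is straight ahead of the bay mouth, about 16 mm from home. I'll finish slowly, watching the force.

{"name": "apply_moves", "arguments": {"deltas": [[0,0.002,0,0,-1],[0,0.004,0,0,-1],[0,0.006,0,0,-1],[0,0.008,0,0,-1],[0,0.01,0,0,-1]]}}

```text
time_s: 8.8
ee_pos: [453.5, -361.4, 17.0]
ee_rot: [180.0, -0.0, -15.0]
force: [0.3, 0.0, 0.6]
gripper_width: 0.5
gripper_force: 0.1
```

{"name": "apply_moves", "arguments": {"deltas": [[0,0.0015,0,0,-1],[0,0.003,0,0,-1],[0,0.004,0,0,-1],[0,0.005,0,0,-1],[0,0.005,0,0,-1]]}}

```text
time_s: 9.3
ee_pos: [452.2, -366.2, 17.0]
ee_rot: [180.0, -0.0, -15.0]
force: [1.2, 0.9, -0.6]
gripper_width: 0.5
gripper_force: 0.0
```

Run:
```python
from h import *
import cv2
p=np.load("pose.npy")
cv2.imwrite("pics/s6.png",cv2.resize(cams.grab_frame("scene")[280:340,290:360],None,fx=9,fy=9,interpolation=cv2.INTER_CUBIC))
s=env.state();print(s["ee_pos"],s["force"],go([*d2w(p,[-54,-53.5,0])[0,:2],17.5],-15))
```

```text
[ 452.21532973 -366.10064349   16.95004119] [ 0.17578898  0.20118938 -1.23700986] (array([ 0.0007,  0.0017, -0.0005]), np.float64(-0.0))
```

View pics/s6.png

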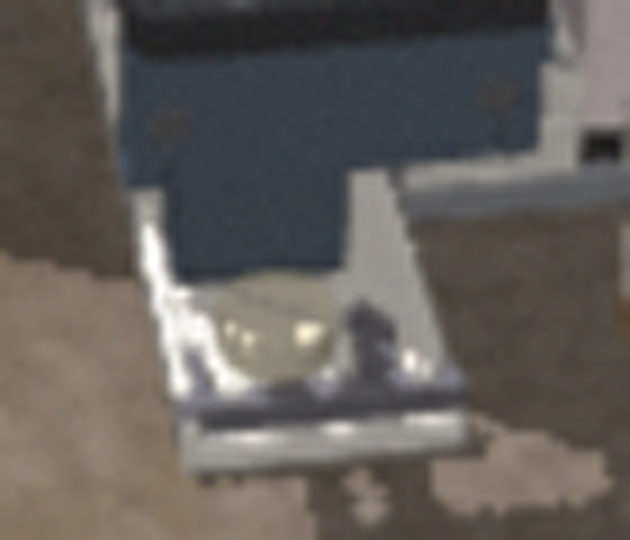

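The tablet is between the bay walls with only a small gap to the stop. I'll creep on until the force rises.

{"name": "apply_moves", "arguments": {"deltas": [[0,0.001,0,0,-1],[0,0.002,0,0,-1],[0,0.003,0,0,-1],[0,0.003,0,0,-1]]}}

```text
time_s: 9.75
ee_pos: [451.5, -369.1, 17.0]
ee_rot: [180.0, -0.0, -15.0]
force: [-0.5, -0.3, -0.1]
gripper_width: 0.5
gripper_force: 0.0
```

{"name": "apply_moves", "arguments": {"deltas": [[0,0.001,0,0,-1],[0,0.002,0,0,-1],[0,0.002,0,0,-1]]}}

```text
time_s: 10.05
ee_pos: [450.9, -371.0, 17.0]
ee_rot: [180.0, -0.0, -15.0]
force: [0.4, 0.2, 0.2]
gripper_width: 0.6
gripper_force: 0.0
```

{"name": "apply_moves", "arguments": {"deltas": [[0,0.0005,0,0,-1],[0,0.001,0,0,-1],[0,0.0015,0,0,-1],[0,0.0015,0,0,-1]]}}

```text
time_s: 10.45
ee_pos: [450.5, -372.4, 17.0]
ee_rot: [180.0, -0.0, -15.0]
force: [0.1, 0.9, -0.2]
gripper_width: 0.4
gripper_force: 0.0
```

{"name": "apply_moves", "arguments": {"deltas": [[0,0.0005,0,0,-1],[0,0.001,0,0,-1],[0,0.001,0,0,-1],[0,0.001,0,0,-1]]}}

```text
time_s: 10.85
ee_pos: [450.3, -373.0, 16.9]
ee_rot: [-180.0, 0.0, -15.0]
force: [-0.1, 0.7, 0.1]
gripper_width: 0.7
gripper_force: 0.7
```

Run:
```python
from h import *
import cv2
f=[]
for i in range(6):
    a=cams.grab_frame("scene");f.append(env.state()["force"])
print(np.mean(f,0),np.mean(f,0)@[.259,.966,0]);cv2.imwrite("pics/s7.png",a)
# tablet blob in scene (yellowish) near bay
for n in("s7",):
    b=a[280:340,290:360].astype(int);m=((b[:,:,2]-b[:,:,0])>25)&(b[:,:,2]>110)
    k,l,st,ce=cv2.connectedComponentsWithStats(m.astype(np.uint8));
    print([(st[i].tolist(),ce[i].round(1).tolist()) for i in range(1,k) if st[i][4]>15])
p=np.load("pose.npy");print(proj("scene",d2w(p,[[-54,-79,21],[-54,-91,18],[-54,-67,21]]))-[290,280])
```

```text
[0.49420152 1.38837816 0.14269178] 1.4691714996609317
[([0, 29, 35, 31, 602], [11.0, 47.5]), ([48, 50, 18, 10, 102], [56.8, 54.6])]
[[30.33507075 35.7087968 ]
 [31.50408036 41.37414389]
 [29.17196282 31.54178191]]
```

There is now a steady contact force of about 1.5 N and the finger has stopped, so the tablet is against the stop. I'll back off, lift and check.

{"name": "apply_moves", "arguments": {"deltas": [[0,-0.004,0,0,-1],[0,-0.012,0,0,-1],[0,-0.02,-0.01,0,-1],[0,-0.02,-0.05,0,-1],[0,-0.02,-0.09,0,-1]]}}

```text
time_s: 11.65
ee_pos: [455.2, -352.8, 107.9]
ee_rot: [-180.0, 0.1, -15.0]
force: [0.5, -1.1, 0.2]
gripper_width: 0.5
gripper_force: 0.0
```

{"name": "apply_moves", "arguments": {"deltas": [[-0.03,-0.01,-0.04,0,-1],[-0.06,-0.02,-0.08,0,-1],[-0.1,-0.03,-0.11,0,-1],[-0.1,-0.03,-0.11,0,-1],[-0.1,-0.03,-0.11,0,-1]]}}

```text
time_s: 12.15
ee_pos: [366.7, -298.8, 218.6]
ee_rot: [179.9, -0.2, -15.0]
force: [0.0, -0.1, -0.2]
gripper_width: 0.4
gripper_force: 0.0
```

Run:
```python
from h import *
import cv2
p=np.load("pose.npy")
s=env.state();w=cams.grab_frame("wrist");a=cams.grab_frame("scene");t=cams.grab_frame("top")
P=d2w(p,[[-54,-79,21],[-54,79,21],[-54,-98,14],[-54,98,14]])
print(proj("wrist",P,s).round(1),s["ee_pos"],s["force"])
u=proj("wrist",P,s)
x0,y0=(int(v) for v in u.mean(0)-[130,45])
y0=max(y0,0)
A=cv2.resize(w[y0:y0+90,x0:x0+260],(780,270),interpolation=cv2.INTER_CUBIC)
B=cv2.resize(a[240:340,280:420],(390,279),interpolation=cv2.INTER_CUBIC)
C=cv2.resize(t[180:265,340:460],(390,279),interpolation=cv2.INTER_CUBIC)
cv2.imwrite("pics/f.png",np.vstack([A,np.hstack([B,C])]));print(x0,y0)
```

```text
[[389.2  81.9]
 [231.3  81.8]
 [406.4  82.5]
 [214.4  82.4]] [ 366.73771453 -298.82159385  218.60631743] [ 0.04221669 -0.10764649 -0.1857707 ]
180 37
```

View pics/f.png

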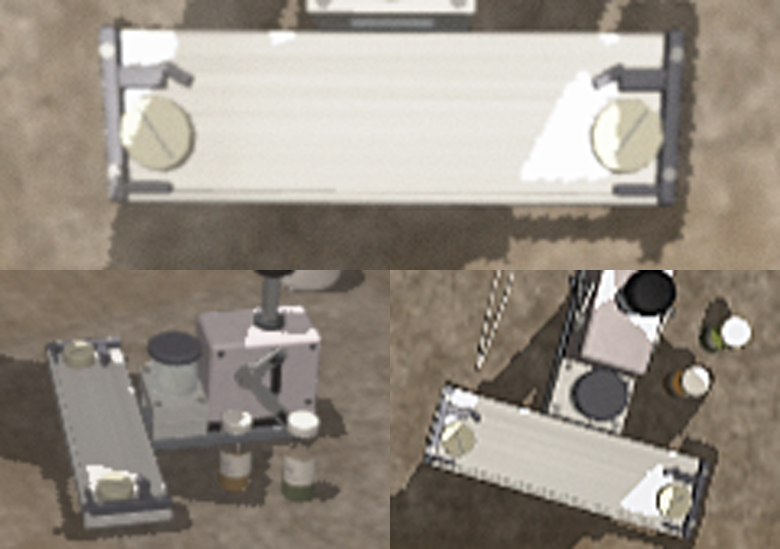

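The ejected tablet touches the right end stop at (627,135), mirroring the waiting one at (157,133). The plunger is up and the surroundings look undisturbed, so I'll hand in.

```bash
python3 -c "
from workcell import env
print(env.job_done())"
```

```text
the job is handed in; nothing more can be done
None
```

The job is handed in at about 12 s of the 45 s limit: one tablet was ejected and nudged home against the end stop of the right bay, the plunger is back up, and the final pictures show the waiting tablet and the surroundings undisturbed; no verdict came back.

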